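# Honing stone back in its own recess

## Robot

A 6-joint arm with a two-finger parallel gripper is mounted at the origin on the work surface. World frame = base frame: x ahead of the robot, y to its left, z up, the work surface at z = 0. Lengths are in m, angles in rad, forces in N, time in s.
With the tool pointing down it reaches from about 0.325 to 0.775 m from the base axis. Payload 5.5 kg.
Tool frame: the origin (TCP) lies at the very end of the fingers, on their centre line; the grasp point (between the pads) lies 19 mm behind it; z points along the fingers, y is the line along which they close (so a half turn about z gives the same grasp; the last joint's range is limited). The gripper opens to 85 mm and grips with 20 to 120 N. Pads are 22 mm wide; open, the fingers measure 114 mm over their backs; the gripper's body (76 mm by 85 mm) begins 54 mm behind the grasp point. The pads swing forward as they close: fully open they stand 13 mm farther back than shut.
Start: joints at [-1.316, 0.091, 1.231, -0, 1.82, -0.057], TCP at [0.184, -0.571, 0.231] pointing down, gripper open.
Joint ranges: [-2.87, 2.87], [-0.86, 2.18], [0.17, 2.46], [-1.51, 4.65], [0.06, 2.69], [-2.65, 2.65]. Speed limits (rad/s): [2.57, 2.57, 3.01, 3.14, 3.14, 3.14].

## Interface

Orientations are given as a rotation vector (axis times angle).
In Python, from rig import arm gives the robot as it stands.
- The arm moves only by the tool step_arm, never from a script. Its argument "plan" is a list of rows, each an object of numbers: "dx", "dy", "dz": the shift along the tool's x, y, z each as a share of 250 mm, from -1 to 1; "ax", "ay", "az": the turn, a rotation vector about the tool's x, y, z each as a share of 180 degrees, from -1 to 1; "hand": the finger opening in mm, from 0 to 85.4. A call has 1 to 10 rows; each row is the pose to reach, as a shift and turn from the pose commanded when the call began, along the tool's axes at that moment, turning the shorter way round; what a row does not reach only later rows make up. A row lasts 1/8 s, in which the tool goes at most 62.5 mm and 10.7 degrees, less where a joint would pass 70% of its speed; a pose out of reach is approached as far as the arm can. A call with a number of a shift or a turn outside -1 to 1 is refused whole. A call with a gripper value outside its range is refused whole. The fingers move at their own pace and stop on an object; the grip force is fixed at half the most. Time passes only in rows, so rows that repeat a pose let the fingers close. It gives the time, the measured TCP pose, the force, the opening and the grip force at its end, in the units of the state.
- arm.get_obs(): the state, without advancing time (a new reading comes with each control period).
- arm.camera(name): name is "side" or "top"; returns the picture (400x640x3 uint8, red, green, blue); there is no depth.
- arm.camera_model(name): a dict with "K" (3x3 intrinsics, pixels), "k1" (the pictures are not rectified: a ray, as slopes to the right and down, at radius r is drawn at 1 + k1 r^2 times it, then the intrinsics apply), "eye" and "attitude" of the camera in the world. Camera axes: x right, y down, z forward; pixel columns grow to the right and rows downward; lengths in m; the calibration is good to about 2 mm. A picture is of the moment at which its call begins. camera_model takes no time and is no camera call.
- arm.sign_off(): hands the job in; it is judged then, once.
The state is a dict: "time": time; "joints": joint angles; "qd": joint speeds; "joint_torque": joint torques, N m; "tool_pos": TCP position; "eef_rot": TCP orientation; "ft_force": force on the tool from outside, world axes, zero at the start; "ft_torque": the same for the moment, N m; "opening": opening from 0.0 (shut) to 1.0 (fully open); "finger_force": force on a finger pad.
Only numpy, scipy, OpenCV 4.12 (cv2) and the standard library are available. Lean on these libraries where they do the work, as an engineer would, in place of code of your own. Each camera call takes 0.05 s, during which the arm holds its last target. There are 200 camera calls.

## Task

Honing is done with the boat-shaped stone that lies on the bench: put it back in its own recess in the sloping stone rack, the one whose label shows its outline. Lay it right down flat in the recess, set in and not dropped, and let go of it. Leave the other two stones, the oil jar, the brush and the forked carving where they are.

Things in the scene. Friction and masses are not known exactly. Their poses are not given: they have to be found in the camera images.
- stone_boat: Stone to put away: grey, boat-shaped in plan, 140 long (x), 34 wide (y), 24 thick (z), 0.17 to 0.29 kg. Sides straight and parallel for 30 either side of the middle, then tapering to blunt ends about 15 wide. Lies flat on the bench. Origin: centre of its underside, z up. Both ends are alike: either way round will do.
- rack: Sloping wooden rack, 332 wide, turned to face the far side of the bench (its high back is to the robot), up to 0.2 rad askew. Three tray blocks side by side on it, 106 apart, in varying order; each is 100 wide with a recess for one stone, walls 12 high, a felt-lined floor, and a white label plate at its upper end. Origin: on the bench under the middle block's recess; x towards the robot, z up.
- slot_boat: Recess for the boat-shaped stone: 148 long, 40 wide tapering to 25 at the ends. Origin: centre of its floor, 78 above the bench; x up the slope (30 degrees), towards the robot; z square to the floor, leaning away from the robot. No side walls within 34 of mid-length: finger gaps, flat out to 50 each side. Label, 99 up from the origin: black boat outline.
- slot_block: The same kind of tray block, empty, for the rectangular stone; recess 108 x 53, label with a black rectangle. Origin and axes as slot_boat.
- slot_stick: The same kind of tray block, for the square stick; recess 126 x 27, label with a narrow black bar. Its stone is in it. Origin and axes as slot_boat.
- stone_stick: Bystander: grey square stick stone 120 x 20 x 20, lying in its own recess. Origin: centre of its underside, x along it.
- stone_block: Bystander: grey rectangular stone 100 x 46 x 24, still in use, lying on a wooden honing board 170 x 85 x 18 (fixed to the bench) beyond the rack. Origin: centre of its underside, x along it.
- oil_jar: Bystander: amber glass jar with a steel cap, 58 across, 85 tall, standing on the bench to the right of the rack. Origin: centre of its underside.
- carving: Bystander: small dark wooden forked (Y-shaped) carving, about 107 x 64 x 18, lying on the bench. Origin: near its middle, on the bench.
- brush: Bystander: bench brush lying at the left of the rack, about 200 long. Origin: on the bench, under it.
Things that resemble listed ones, but are neither listed nor needed, are in the scene too. Leave any yellow look-alike of the stone_boat alone.

How it is judged:
At the end, for the whole second after the job is handed in: The boat-shaped stone lies on the floor of its own recess: underside centre within 9 mm along, 7 mm across and 4 mm off the recess floor's centre, flat to 0.09 rad and in line to 0.2 rad (either way round), let go of and at rest (x of stone_boat in the frame of slot_boat between -0.009 and 0.009 m and y of stone_boat in the frame of slot_boat between -0.007 and 0.007 m and z of stone_boat in the frame of slot_boat below 0.004 m and angle between the z axis of stone_boat and the z axis of slot_boat, either way round below 0.09 rad and angle between the x axis of stone_boat and the x axis of slot_boat, either way round below 0.2 rad and contact force between stone_boat and the fingers below 0.1 N and linear speed of stone_boat below 0.02 m/s); the robot touches nothing.
It fails at once if the boat-shaped stone is dropped (faster than 0.5 m/s with no finger on it) (linear speed of stone_boat above 0.5 m/s and contact force between stone_boat and the fingers below 0.05 N).
It fails at once if the square stick or the rectangular stone is moved by more than 15 mm (distance of any of stone_stick, stone_block from where it was at the start of the episode above 0.015 m).
It fails at once if the oil jar is moved by more than 20 mm or tipped by more than 0.3 rad (distance of oil_jar from where it was at the start of the episode above 0.02 m or angle between oil_jar's own z axis and vertical above 0.3 rad).
It fails at once if the carving or the brush is moved by more than 20 mm (distance of any of carving, brush from where it was at the start of the episode above 0.02 m).
It also fails if it takes over 35 s, if anything falls off the work surface, if the arm or the gripper's body presses on something with over 40 N, if the wrist force passes 120 N, or if a joint passes its speed limit or range.

## Working session

There is one attempt and no reset: what is moved stays moved. The work goes in short steps, Python scripts to look and compute and a tool call to move; the robot and the scene stay as the last step left them, time stands still between calls to the robot, and variables do not carry over. Pictures are saved under pics/ and viewed, at most 10 in all, crops included, and the job is handed in when it is done.

Besides the shell and the picture viewer there is one more tool, called after "Call:" as a command line: name --argument value ..., lists and objects as JSON in quotes. step_arm: Moves the arm, as the interface text tells. Shift numbers are shares of 250 mm and turn numbers shares of 180 degrees, none past 1 either way. Its arguments: {"type":"object","properties":{"plan":{"type":"array","items":{"type":"object","properties":{"dx":{"type":"number","minimum":-1,"maximum":1},"dy":{"type":"number","minimum":-1,"maximum":1},"dz":{"type":"number","minimum":-1,"maximum":1},"ax":{"type":"number","minimum":-1,"maximum":1},"ay":{"type":"number","minimum":-1,"maximum":1},"az":{"type":"number","minimum":-1,"maximum":1},"hand":{"type":"number"}}}}},"required":["plan"]}

```bash
ls; mkdir -p pics
cat > h.py <<'E'
import numpy as np, cv2
from scipy.spatial.transform import Rotation as R
from rig import arm
def att(m):
    a=np.array(m["attitude"],float)
    return a if a.shape==(3,3) else (R.from_rotvec(a).as_matrix() if a.size==3 else R.from_quat(a).as_matrix())
def ray(m,uv):
    K=np.array(m["K"]);k1=m["k1"]
    p=cv2.undistortPoints(np.array(uv,float).reshape(-1,1,2),K,np.array([k1,0,0,0,0.]),None,None).reshape(-1,2)
    return np.array(m["eye"]),np.c_[p,np.ones(len(p))]@att(m).T
def plane(m,uv,z):
    e,d=ray(m,uv); return e+d*((z-e[2])/d[:,2])[:,None]
def proj(m,P):
    P=np.atleast_2d(P); Rw=att(m); c=(P-np.array(m["eye"]))@Rw; s=c[:,:2]/c[:,2:]
    s=s*(1+m["k1"]*(s**2).sum(1,keepdims=True)); K=np.array(m["K"]); return s@K[:2,:2].T+K[:2,2]
E
python3 - <<'E'
from h import *
for n in("top","side"):
    im=arm.camera(n); cv2.imwrite(f"pics/{n}0.png",im[:,:,::-1]); print(n,arm.camera_model(n))
print(arm.get_obs())
E
```

```text
pics
top {'K': array([[439.21543884,   0.        , 318.42581923],
       [  0.        , 439.21543884, 205.52863608],
       [  0.        ,   0.        ,   1.        ]]), 'k1': -0.027493197361838542, 'eye': array([ 0.37107819, -0.01510725,  1.38033653]), 'attitude': array([-2.16243054,  2.1219348 , -0.13699147])}
side {'K': array([[444.58918095,   0.        , 318.14742291],
       [  0.        , 444.58918095, 188.94765315],
       [  0.        ,   0.        ,   1.        ]]), 'k1': -0.12687018004495718, 'eye': array([ 0.28357302, -1.17782966,  0.86691449]), 'attitude': array([-2.12524138,  0.2284023 , -0.12877308])}
{'time': 0.1, 'joints': array([-1.31570829e+00,  9.17881126e-02,  1.23177872e+00,  7.91039979e-07,
        1.81981634e+00, -5.66908801e-02]), 'qd': array([ 3.10490401e-04,  2.75218019e-05, -3.54868195e-03, -1.00840481e-03,
        2.85201371e-04, -3.90525356e-04]), 'joint_torque': array([ 2.82916975e-03, -4.60216749e+01, -4.19220328e+01, -9.82651750e-05,
        1.05289539e-02,  2.19801717e-05]), 'tool_pos': array([ 0.18398899, -0.5708188 ,  0.23025374]), 'eef_rot': array([-3.10173691e+00, -4.87483666e-01,  2.77187093e-04]), 'ft_force': array([ 0.02525396,  0.40623137, -0.052014  ]), 'ft_torque': array([-0.01328478, -0.02523824,  0.01462908]), 'finger_force': 0.0, 'opening': 0.9946306334534333}
```

View pics/top0.png

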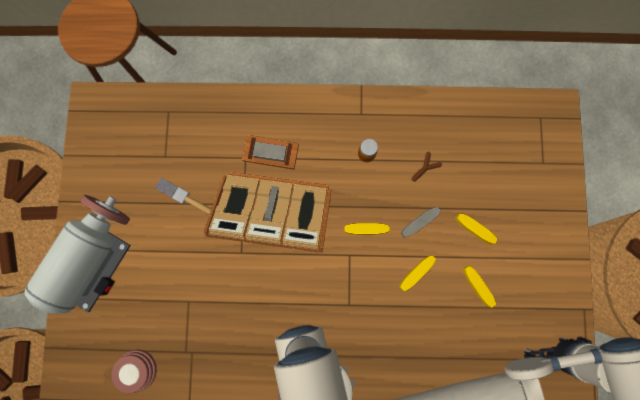

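View pics/side0.png

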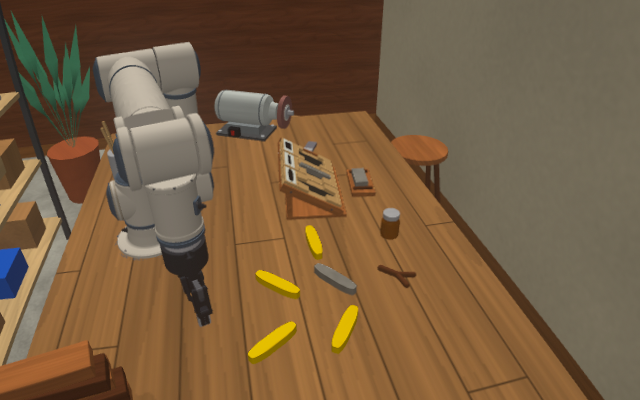

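Candidates for the boat stone (top view): yellow boats at (367,229), (477,228), (418,273) and (480,286), which are look-alikes, and a grey boat at (421,222), which fits because it is grey. For the recess, the labels are at (228,226) rectangle, (264,231) bar and (302,236) apparently boat. I'll confirm both in one crop.

Run:
```python
from h import *
im=arm.camera("top"); cv2.imwrite("pics/t1raw.png",im[:,:,::-1])
a=cv2.resize(im[165:255,200:340],None,fx=5.6,fy=5.6,interpolation=cv2.INTER_CUBIC)[:,:,::-1]
cv2.imwrite("pics/crop_rack.png",cv2.resize(im[170:260,200:450],(800,288),interpolation=cv2.INTER_CUBIC)[:,:,::-1])
cv2.imwrite("pics/crop1.png",a)
m=arm.camera_model("top")
hsv=cv2.cvtColor(im,cv2.COLOR_RGB2HSV)
# grey stone
g=((hsv[...,1]<60)&(hsv[...,2]>60)&(hsv[...,2]<190)).astype(np.uint8)
w=np.zeros_like(g); w[195:250,390:455]=1; g*=w
ys,xs=np.nonzero(g); print("grey n",len(xs),xs.mean(),ys.mean(),xs.min(),xs.max(),ys.min(),ys.max())
print("rgb stone",im[222,421])
P=plane(m,np.c_[xs,ys],0.022)[:,:2]
c=P.mean(0);u,s,v=np.linalg.svd(P-c); print("c",c,"ax",v[0],"ext",np.ptp((P-c)@v[0]),np.ptp((P-c)@v[1]))
q=(P-c)@v.T; print("mid",c+v.T@((q.max(0)+q.min(0))/2))
# dark felt & white labels
for nm,k in(("dark",hsv[...,2]<70),("white",(hsv[...,2]>190)&(hsv[...,1]<50))):
    k=k.astype(np.uint8); w=np.zeros_like(k); w[170:255,200:340]=1
    n,l,st,ce=cv2.connectedComponentsWithStats(k*w)
    for i in range(1,n):
        if st[i,4]>25: print(nm,st[i],ce[i].round(2))
```

```text
grey n 417 420.46762589928056 221.75299760191845 402 439 208 236
rgb stone [123 119 107]
c [ 0.51841806 -0.31304622] ax [-0.5913516   0.80641384] ext 0.1407753039599128 0.0320606962953706
mid [ 0.5188115  -0.31370733]
dark [224 187  23  27 411] [236.13 200.33]
dark [299 192  15  37 392] [305.83 210.13]
dark [272 195   5  19  27] [274.37 204.3 ]
dark [219 222  18   7  98] [227.5 225. ]
dark [254 228  21   5  40] [264.   230.08]
dark [289 233  24   6  89] [300.94 235.31]
white [211 219  33  14 148] [227.07 225.6 ]
white [248 224  33  14 214] [264.1  230.49]
white [287 229  30   8  75] [301.37 231.64]
white [286 234  31   9  82] [300.51 239.18]
```

View pics/crop1.png

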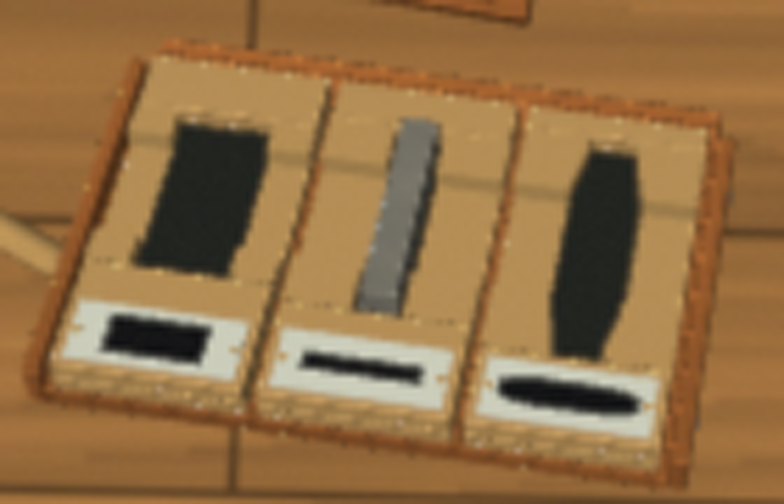

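The crop shows the right-hand tray, label about (301,235), with a filled boat outline and a boat-shaped recess at (306,210). The middle tray holds the stick and the left one is rectangular. The grey boat at (421,222) is the only grey one. Next I'll measure the recess.

Run:
```python
from h import *
from scipy.optimize import least_squares
cams={n:arm.camera_model(n) for n in("top","side")}
im=arm.camera("top"); m=cams["top"]
# darkness-weighted centroids on a upsampled threshold
g=cv2.resize(cv2.cvtColor(im,cv2.COLOR_RGB2GRAY),None,fx=4,fy=4,interpolation=cv2.INTER_CUBIC)
def blob(x0,x1,y0,y1,t):
    k=np.zeros_like(g); k[y0*4:y1*4,x0*4:x1*4]=(g[y0*4:y1*4,x0*4:x1*4]<t)
    n,l,st,ce=cv2.connectedComponentsWithStats(k); i=1+st[1:,4].argmax()
    ys,xs=np.nonzero(l==i); return np.c_[(xs+.5)/4-.5,(ys+.5)/4-.5]
L=[blob(213,242,219,233,110).mean(0),blob(252,276,226,235,110).mean(0),blob(288,315,231,241,110).mean(0)]
print("labels",np.round(L,2))
for z in(.128,.138,.145):
    P=plane(m,L,z); d=P[0]-P[2]; print(z,P[:,:2].round(4).tolist(),"span",np.linalg.norm(d),"yaw",np.arctan2(d[1],d[0]))
d=plane(m,L,.138); d=d[0]-d[2]; y=d/np.linalg.norm(d)   # +y world-ish (left in image)
# slot x: horizontal comp toward robot, up 30deg ; z = leaning away
h=np.array([-y[1],y[0],0]); 
if h[0]>0:h=-h
X=h*np.cos(np.pi/6)+np.array([0,0,.5]); Z=np.array([0,0,np.cos(np.pi/6)])-h*.5; Y=np.cross(Z,X); print("X",X,"Y",Y,"Z",Z)
B=blob(296,318,186,232,58); print("felt px",B.mean(0),B.min(0),B.max(0))
o=plane(m,[[306,211]],.078)[0]
for it in range(3):
    e,dr=ray(m,B); t=((o-e)@Z)/(dr@Z); P=e+dr*t[:,None]; q=np.c_[(P-o)@X,(P-o)@Y]
    lo=q[:,0].min()                      # lower end on floor = -74
    t2=((o+.012*Z-e)@Z)/(dr@Z); P2=e+dr*t2[:,None]; up=((P2-o)@X).max()  # rim = +74
    s=q[abs(q[:,0]-(lo+.074))<.028]; yc=(s[:,1].max()+s[:,1].min())/2; wd=np.ptp(s[:,1])
    print("low+74",lo+.074,"up-74",up-.074,"yc",yc,"med",np.median(s[:,1]),"w",wd)
    ox=(lo+.074+up-.074)/2; o=o+X*ox+Y*np.median(s[:,1]); o=o+X*(.078-o[2])*0; 
    # keep height .078 along the viewing ray
    px=proj(m,o[None]); o=plane(m,px,.078)[0]; print("o",o,px)
Pl=o+.099*X; print("label pred px (z=0,12)",proj(m,[Pl,Pl+.012*Z]),L[2])
print("side px of slot origin",proj(cams["side"],[o,Pl+.012*Z]))
np.savez("slot.npz",o=o,X=X,Y=Y,Z=Z)
sd=arm.camera("side"); c=sd[130:230,260:380]; cv2.imwrite("pics/crop2.png",cv2.resize(c,None,fx=5,fy=5,interpolation=cv2.INTER_CUBIC)[:,:,::-1])
```

```text
labels [[227.4  225.03]
 [264.2  230.16]
 [300.94 235.27]]
0.128 [[0.4872, 0.2635], [0.4745, 0.157], [0.4618, 0.0514]] span 0.21362457507254173 yaw 1.4519286547889516
0.138 [[0.4862, 0.2613], [0.4736, 0.1556], [0.4611, 0.0509]] span 0.21191876701407517 yaw 1.4519286547889514
0.145 [[0.4856, 0.2597], [0.4731, 0.1546], [0.4606, 0.0505]] span 0.21072470137314858 yaw 1.4519286547889516
X [-0.85991434  0.10270017  0.5       ] Y [-1.18587946e-01 -9.92943553e-01  6.93889390e-18] Z [ 0.49647178 -0.05929397  0.8660254 ]
felt px [305.82633986 210.13667362] [298.375 192.125] [313.125 228.375]
low+74 0.0005136372119722427 up-74 -0.0018104656607032393 yc -0.0006155103117487844 med -0.0005716298157196159 w 0.03645357549816004
o [0.53894913 0.04121301 0.078     ] [[305.84192401 210.80357568]]
low+74 0.001180179395694439 up-74 -0.001178112382553817 yc -4.386957502073262e-05 med 2.6761635391585195e-17 w 0.03644450290690686
o [0.5389483  0.04121314 0.078     ] [[305.84187456 210.80384745]]
low+74 0.0011791169945724461 up-74 -0.0011791202900031106 yc -4.386959242772513e-05 med 2.0094744942865004e-17 w 0.036444517367703724
o [0.5389483  0.04121314 0.078     ] [[305.84187464 210.80384702]]
label pred px (z=0,12) [[300.87746878 238.09513545]
 [300.99300625 235.74970516]] [300.93527165 235.27200057]
side px of slot origin [[314.32889243 189.24575401]
 [289.70735183 174.81435029]]
```

View pics/crop2.png

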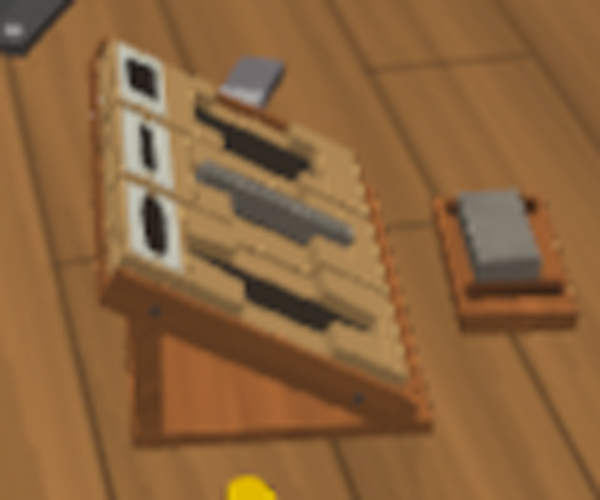

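Side crop: boat label is nearest the camera at about px (291,175). The prediction was (290,175), so the slot pose agrees in both views. Moving over the stone now.

```bash
cat >> h.py <<'E'
def rel(p,Rt):
    o=arm.get_obs(); R0=R.from_rotvec(o["eef_rot"]); d=R0.inv().apply(np.array(p)-o["tool_pos"])/.25
    a=(R0.inv()*R.from_matrix(Rt)).as_rotvec()/np.pi; print("d",d.round(3),"a",a.round(3))
def toolR(x,z):
    z=np.array(z)/np.linalg.norm(z); y=np.cross(z,x); y/=np.linalg.norm(y); return np.c_[np.cross(y,z),y,z]
SA=np.array([.5914,-.8064,0]); SC=np.array([.5188,-.3137])
E
python3 - <<'E'
from h import *
rel([.5188,-.3137,.15],toolR(SA,[0,0,-1])); rel([.5188,-.3137,.004],toolR(SA,[0,0,-1]))
E
```

```text
d [ 1.59  -0.568  0.323] a [-0.     0.     0.398]
d [ 1.59  -0.568  0.907] a [-0.     0.     0.398]
```

Call:
step_arm --plan '[{"dx":0.25,"dy":-0.09,"dz":0,"az":0.05},{"dx":0.5,"dy":-0.18,"dz":0,"az":0.11},{"dx":0.75,"dy":-0.27,"dz":0,"az":0.16},{"dx":1,"dy":-0.36,"dz":0,"az":0.22},{"dx":1,"dy":-0.36,"dz":0,"az":0.28},{"dx":1,"dy":-0.36,"dz":0,"az":0.34},{"dx":1,"dy":-0.36,"dz":0,"az":0.398},{"dx":1,"dy":-0.36,"dz":0,"az":0.398}]'

```text
schema error: expected keys dx, dy, dz, ax, ay, az, hand
```

Run:
```python
from h import *
rel([.5188,-.3137,.10],toolR(SA,[0,0,-1])); rel([.5188,-.3137,.004],toolR(SA,[0,0,-1]))
```

```text
d [ 1.59  -0.568  0.523] a [-0.     0.     0.398]
d [ 1.59  -0.568  0.907] a [-0.     0.     0.398]
```

Call:
step_arm --plan '[{"dx":0.25,"dy":-0.09,"dz":0,"ax":0,"ay":0,"az":0.05,"hand":85},{"dx":0.5,"dy":-0.18,"dz":0,"ax":0,"ay":0,"az":0.11,"hand":85},{"dx":0.75,"dy":-0.27,"dz":0,"ax":0,"ay":0,"az":0.16,"hand":85},{"dx":1,"dy":-0.36,"dz":0,"ax":0,"ay":0,"az":0.22,"hand":85},{"dx":1,"dy":-0.36,"dz":0,"ax":0,"ay":0,"az":0.28,"hand":85},{"dx":1,"dy":-0.36,"dz":0,"ax":0,"ay":0,"az":0.34,"hand":85},{"dx":1,"dy":-0.36,"dz":0,"ax":0,"ay":0,"az":0.398,"hand":85},{"dx":1,"dy":-0.36,"dz":0,"ax":0,"ay":0,"az":0.398,"hand":85}]'

```text
time: 1.25
tool_pos: [0.3945, -0.4086, 0.2311]
eef_rot: [-2.803, 1.419, 0.0]
ft_force: [0.5, 0.2, 0.3]
opening: 0.997
finger_force: 0.0
```

Run:
```python
from h import *
rel([.5188,-.3137,.10],toolR(SA,[0,0,-1])); rel([.5188,-.3137,.004],toolR(SA,[0,0,-1]))
```

```text
d [-0.011 -0.625  0.525] a [-0.  0.  0.]
d [-0.011 -0.625  0.909] a [-0.  0.  0.]
```

Call:
step_arm --plan '[{"dx":-0.01,"dy":-0.25,"dz":0.1,"ax":0,"ay":0,"az":0,"hand":70},{"dx":-0.01,"dy":-0.5,"dz":0.25,"ax":0,"ay":0,"az":0,"hand":70},{"dx":-0.01,"dy":-0.625,"dz":0.45,"ax":0,"ay":0,"az":0,"hand":70},{"dx":-0.01,"dy":-0.625,"dz":0.6,"ax":0,"ay":0,"az":0,"hand":70},{"dx":-0.01,"dy":-0.625,"dz":0.6,"ax":0,"ay":0,"az":0,"hand":70},{"dx":-0.01,"dy":-0.625,"dz":0.6,"ax":0,"ay":0,"az":0,"hand":70}]'

```text
time: 2.0
tool_pos: [0.5192, -0.3154, 0.0835]
eef_rot: [2.802, -1.419, 0.004]
ft_force: [0.6, 0.1, 0.7]
opening: 0.819
finger_force: 0.0
```

Run:
```python
from h import *
rel([.5188,-.3137,.004],toolR(SA,[0,0,-1]))
im=arm.camera("side"); m=arm.camera_model("side")
u=proj(m,[.5188,-.3137,.02])[0]; print(u)
c=im[190:330,250:420]; cv2.imwrite("pics/c3.png",cv2.resize(c,None,fx=4,fy=4,interpolation=cv2.INTER_CUBIC)[:,:,::-1])
```

```text
d [-0.007 -0.002  0.318] a [-0.    -0.001  0.   ]
[334.01386766 275.95295397]
```

View pics/c3.png

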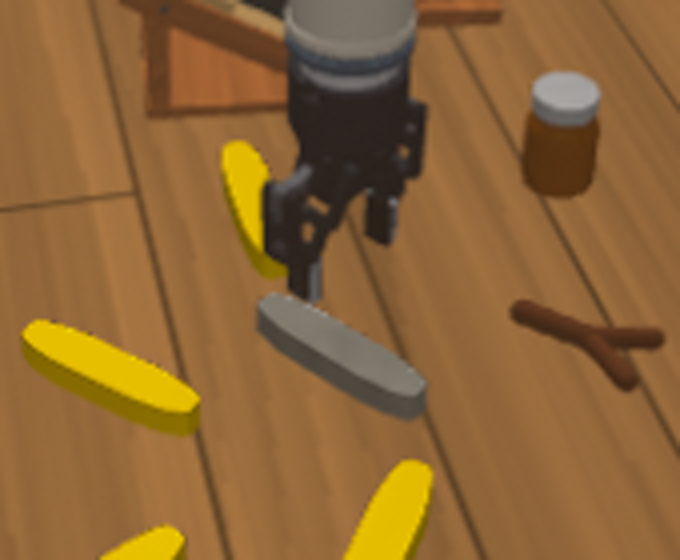

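The side crop shows the gripper above the grey stone, centre about px (335,277) against (334,276) predicted. The fingers straddle it and the yellow look-alikes are clear. Descending and gripping.

Call:
step_arm --plan '[{"dx":-0.007,"dy":0,"dz":0.12,"ax":0,"ay":0,"az":0,"hand":70},{"dx":-0.007,"dy":0,"dz":0.22,"ax":0,"ay":0,"az":0,"hand":70},{"dx":-0.007,"dy":0,"dz":0.29,"ax":0,"ay":0,"az":0,"hand":70},{"dx":-0.007,"dy":0,"dz":0.318,"ax":0,"ay":0,"az":0,"hand":70},{"dx":-0.007,"dy":0,"dz":0.318,"ax":0,"ay":0,"az":0,"hand":20},{"dx":-0.007,"dy":0,"dz":0.318,"ax":0,"ay":0,"az":0,"hand":20},{"dx":-0.007,"dy":0,"dz":0.318,"ax":0,"ay":0,"az":0,"hand":20},{"dx":-0.007,"dy":0,"dz":0.318,"ax":0,"ay":0,"az":0,"hand":20},{"dx":-0.007,"dy":0,"dz":0.318,"ax":0,"ay":0,"az":0,"hand":20},{"dx":-0.007,"dy":0,"dz":0.318,"ax":0,"ay":0,"az":0,"hand":20}]'

```text
time: 3.3
tool_pos: [0.5187, -0.3136, 0.0034]
eef_rot: [2.802, -1.42, 0.004]
ft_force: [-0.6, 0.1, 5.7]
opening: 0.385
finger_force: 61.8
```

Call:
step_arm --plan '[{"dx":0,"dy":0,"dz":-0.1,"ax":0,"ay":0,"az":0,"hand":20},{"dx":0,"dy":0,"dz":-0.3,"ax":0,"ay":0,"az":0,"hand":20},{"dx":0,"dy":0,"dz":-0.5,"ax":0,"ay":0,"az":0,"hand":20},{"dx":0,"dy":0,"dz":-0.7,"ax":0,"ay":0,"az":0,"hand":20},{"dx":0,"dy":0,"dz":-0.85,"ax":0,"ay":0,"az":0,"hand":20},{"dx":0,"dy":0,"dz":-0.85,"ax":0,"ay":0,"az":0,"hand":20}]'

```text
time: 4.05
tool_pos: [0.519, -0.3136, 0.218]
eef_rot: [2.801, -1.42, 0.01]
ft_force: [0.3, 0.2, -2.6]
opening: 0.382
finger_force: 61.1
```

Run:
```python
from h import *
s=np.load("slot.npz"); o,X,Z=s["o"],s["X"],s["Z"]; Rt=toolR(-X,-Z); print(o+.09*Z)
rel(o+.0934*Z,Rt); ob=arm.get_obs(); print(ob["opening"],ob["finger_force"],ob["joints"])
```

```text
[0.58363076 0.03587668 0.15594229]
d [-0.971 -1.039  0.233] a [-0.068 -0.159 -0.255]
0.3818623609229868 61.060752868652344 [-5.99656694e-01  1.00056390e-01  1.24464078e+00  7.54526387e-05
  1.79056598e+00  1.90957560e+00]
```

Call:
step_arm --plan '[{"dx":-0.06,"dy":-0.07,"dz":0,"ax":-0.006,"ay":-0.015,"az":-0.02,"hand":20},{"dx":-0.2,"dy":-0.21,"dz":0,"ax":-0.015,"ay":-0.035,"az":-0.055,"hand":20},{"dx":-0.35,"dy":-0.37,"dz":0,"ax":-0.025,"ay":-0.06,"az":-0.1,"hand":20},{"dx":-0.5,"dy":-0.53,"dz":0,"ax":-0.035,"ay":-0.083,"az":-0.135,"hand":20},{"dx":-0.65,"dy":-0.69,"dz":0,"ax":-0.046,"ay":-0.107,"az":-0.172,"hand":20},{"dx":-0.8,"dy":-0.85,"dz":0.03,"ax":-0.057,"ay":-0.132,"az":-0.212,"hand":20},{"dx":-0.92,"dy":-0.96,"dz":0.1,"ax":-0.068,"ay":-0.159,"az":-0.255,"hand":20},{"dx":-0.97,"dy":-1,"dz":0.15,"ax":-0.068,"ay":-0.159,"az":-0.255,"hand":20},{"dx":-0.97,"dy":-1,"dz":0.15,"ax":-0.068,"ay":-0.159,"az":-0.255,"hand":20}]'

```text
time: 5.18
tool_pos: [0.5755, 0.0311, 0.1736]
eef_rot: [-2.994, 0.177, 0.817]
ft_force: [0.4, -0.7, -2.3]
opening: 0.384
finger_force: 61.0
```

Run:
```python
from h import *
s=np.load("slot.npz"); o,X,Z=s["o"],s["X"],s["Z"]; Rt=toolR(-X,-Z)
rel(o+.0434*Z,Rt); ob=arm.get_obs(); print(ob["joints"])
```

```text
d [ 0.064 -0.022  0.232] a [-0.     0.003  0.   ]
[-0.03208777  0.50421597  0.92365855  0.05832557  2.24418514  1.68056846]
```

Call:
step_arm --plan '[{"dx":0.03,"dy":-0.011,"dz":0.08,"ax":0,"ay":0.003,"az":0,"hand":20},{"dx":0.064,"dy":-0.022,"dz":0.16,"ax":0,"ay":0.003,"az":0,"hand":20},{"dx":0.064,"dy":-0.022,"dz":0.232,"ax":0,"ay":0.003,"az":0,"hand":20},{"dx":0.064,"dy":-0.022,"dz":0.232,"ax":0,"ay":0.003,"az":0,"hand":20}]'

```text
time: 5.68
tool_pos: [0.5608, 0.0361, 0.1188]
eef_rot: [-2.999, 0.182, 0.796]
ft_force: [-0.2, -1.8, -2.2]
opening: 0.382
finger_force: 60.8
```

Run:
```python
from h import *
s=np.load("slot.npz"); o,X,Y,Z=s["o"],s["X"],s["Y"],s["Z"]; Rt=toolR(-X,-Z)
ob=arm.get_obs();p=ob["tool_pos"]; rel(o+.0434*Z,Rt)
T=R.from_rotvec(ob["eef_rot"]).as_matrix()
top=p+T@[0,0,-.0206]   # nominal centre of the stone's upper face
out=[]
for n,(x0,x1,y0,y1) in(("top",(250,360,150,250)),("side",(260,380,120,220))):
    im=arm.camera(n); m=arm.camera_model(n)
    cv2.imwrite(f"pics/raw4{n}.png",im[:,:,::-1])
    c=cv2.resize(im[y0:y1,x0:x1],None,fx=5,fy=5,interpolation=cv2.INTER_CUBIC)[:,:,::-1]; out.append(c[:,:550])
    print(n,"pred stone top ends",proj(m,[top+.07*T[:,0],top-.07*T[:,0]]).round(1).tolist(),"label",proj(m,[o+.099*X+.012*Z]).round(1).tolist())
cv2.imwrite("pics/c4.png",cv2.resize(np.vstack(out),(440,800))if 0 else cv2.resize(np.hstack(out),(800,364)))
```

```text
d [ 0.004 -0.01   0.012] a [-0.001 -0.001 -0.   ]
top pred stone top ends [[310.9, 179.0], [303.9, 216.6]] label [[301.0, 235.7]]
side pred stone top ends [[342.5, 182.1], [305.5, 165.4]] label [[289.7, 174.8]]
```

View pics/c4.png

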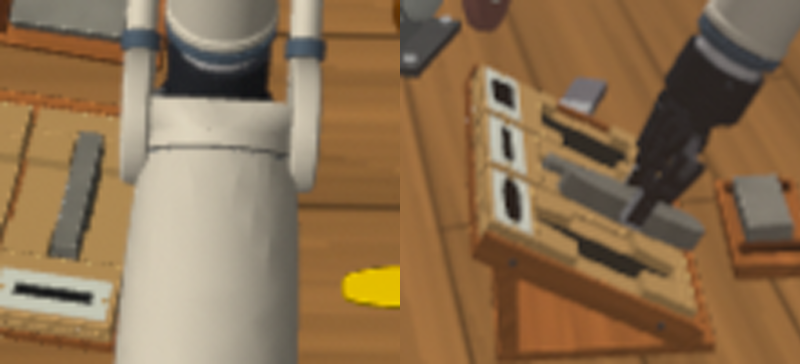

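The crop shows the top view blocked by the arm. In the side view the stone is held level with the recess, its ends at about px (304,165) and (343,183). Predicted were (305.5,165.4) and (342.5,182.1), so it is centred along to about 1–2 mm. I'll cross-check the slot position with the labels in both views.

Run:
```python
from h import *
s=np.load("slot.npz"); o,X,Y,Z=s["o"],s["X"],s["Y"],s["Z"]
m=arm.camera_model("side"); mt=arm.camera_model("top")
g=cv2.resize(cv2.cvtColor(cv2.imread("pics/side0.png"),cv2.COLOR_BGR2GRAY),None,fx=4,fy=4,interpolation=cv2.INTER_CUBIC)
Lt=[[227.4,225.03],[264.2,230.16],[300.94,235.27]]
et,dt=ray(mt,Lt)
for i,k in enumerate((2,1,0)):
    P=o+.099*X+.012*Z-.106*i*Y; u=proj(m,P)[0]
    b=np.zeros_like(g); x,y=(u*4).astype(int); b[y-32:y+32,x-18:x+22]=g[y-32:y+32,x-18:x+22]<100
    n,l,st,ce=cv2.connectedComponentsWithStats(b); j=1+st[1:,4].argmax(); c=(ce[j]+.5)/4-.5
    e,d=ray(m,[c]); d=d[0]/np.linalg.norm(d[0]); a=dt[k]/np.linalg.norm(dt[k])
    t=np.linalg.lstsq(np.c_[a,-d],e-et,rcond=None)[0]; p1=et+a*t[0];p2=e+d*t[1]; q=(p1+p2)/2-P
    print("px",c.round(2),"pred",u.round(2),st[j,4],"gap",np.linalg.norm(p1-p2).round(4),"off XYZ mm",(np.array([q@X,q@Y,q@Z])*1e3).round(1))
```

```text
px [290.37 174.53] pred [289.71 174.81] 655 gap 0.0009 off XYZ mm [-1.1 -0.3  1.5]
px [288.99 159.18] pred [288.41 159.22] 258 gap 0.0007 off XYZ mm [-1.4  0.1  0.9]
px [287.87 145.19] pred [287.27 145.37] 479 gap 0.0009 off XYZ mm [-1.3 -0.2  1.3]
```

Labels agree in both views to about 1 mm. I'll lower along the slot normal, taking 1 mm off up-slope.

Run:
```python
from h import *
s=np.load("slot.npz"); o,X,Y,Z=s["o"],s["X"],s["Y"],s["Z"]; Rt=toolR(-X,-Z)
for h in(.013,.004,0): rel(o-.0007*X+(h+.0034)*Z,Rt)
```

```text
d [ 0.005 -0.007  0.128] a [-0.001 -0.002 -0.   ]
d [ 0.005 -0.007  0.164] a [-0.001 -0.002 -0.   ]
d [ 0.005 -0.007  0.18 ] a [-0.001 -0.002 -0.   ]
```

Call:
step_arm --plan '[{"dx":0.005,"dy":-0.007,"dz":0.05,"ax":-0.001,"ay":-0.002,"az":0,"hand":20},{"dx":0.005,"dy":-0.007,"dz":0.1,"ax":-0.001,"ay":-0.002,"az":0,"hand":20},{"dx":0.005,"dy":-0.007,"dz":0.128,"ax":-0.001,"ay":-0.002,"az":0,"hand":20},{"dx":0.005,"dy":-0.007,"dz":0.14,"ax":-0.001,"ay":-0.002,"az":0,"hand":20},{"dx":0.005,"dy":-0.007,"dz":0.15,"ax":-0.001,"ay":-0.002,"az":0,"hand":20},{"dx":0.005,"dy":-0.007,"dz":0.16,"ax":-0.001,"ay":-0.002,"az":0,"hand":20},{"dx":0.005,"dy":-0.007,"dz":0.16,"ax":-0.001,"ay":-0.002,"az":0,"hand":20},{"dx":0.005,"dy":-0.007,"dz":0.16,"ax":-0.001,"ay":-0.002,"az":0,"hand":20}]'

```text
time: 6.78
tool_pos: [0.5434, 0.0419, 0.0835]
eef_rot: [-2.999, 0.176, 0.806]
ft_force: [0.4, 0.2, -1.7]
opening: 0.384
finger_force: 60.9
```

Run:
```python
from h import *
s=np.load("slot.npz"); o,X,Y,Z=s["o"],s["X"],s["Y"],s["Z"]; Rt=toolR(-X,-Z)
ob=arm.get_obs(); print(ob["ft_force"],ob["ft_torque"])
for h in(.0,-.002): rel(o-.0007*X+(h+.0034)*Z,Rt)
```

```text
[ 0.42605628  0.23627426 -1.72058332] [-0.06756866 -0.46570872  0.00676415]
d [-0.001  0.005  0.014] a [0.    0.    0.001]
d [-0.001  0.005  0.022] a [0.    0.    0.001]
```

Already below the wall tops with no contact. Final few millimetres.

Call:
step_arm --plan '[{"dx":0,"dy":0.004,"dz":0.006,"ax":0,"ay":0,"az":0,"hand":20},{"dx":0,"dy":0.004,"dz":0.01,"ax":0,"ay":0,"az":0,"hand":20},{"dx":0,"dy":0.004,"dz":0.014,"ax":0,"ay":0,"az":0,"hand":20},{"dx":0,"dy":0.004,"dz":0.014,"ax":0,"ay":0,"az":0,"hand":20}]'

```text
time: 7.28
tool_pos: [0.5416, 0.0411, 0.0806]
eef_rot: [-3.0, 0.176, 0.805]
ft_force: [0.0, -0.2, 0.6]
opening: 0.382
finger_force: 61.2
```

Call:
step_arm --plan '[{"dx":0,"dy":0,"dz":0.003,"ax":0,"ay":0,"az":0,"hand":20},{"dx":0,"dy":0,"dz":0.005,"ax":0,"ay":0,"az":0,"hand":20},{"dx":0,"dy":0,"dz":0.005,"ax":0,"ay":0,"az":0,"hand":20}]'

```text
time: 7.65
tool_pos: [0.5416, 0.0411, 0.0806]
eef_rot: [-3.0, 0.176, 0.802]
ft_force: [3.7, -1.1, 5.3]
opening: 0.386
finger_force: 62.1
```

Run:
```python
from h import *
s=np.load("slot.npz"); o,X,Y,Z=s["o"],s["X"],s["Y"],s["Z"]; Rt=toolR(-X,-Z)
ob=arm.get_obs(); q=ob["tool_pos"]-o; print(ob["ft_force"],ob["ft_torque"],(np.array([q@X,q@Y,q@Z])*1e3).round(2))
```

```text
[ 3.7009996  -1.08644299  5.2900172 ] [-0.12745755 -0.29680183  0.02357755] [-1.   -0.16  3.52]
```

Firm contact square to the floor, at the depth expected for a seated stone. Releasing, then backing off along the normal.

Call:
step_arm --plan '[{"dx":0,"dy":0,"dz":0,"ax":0,"ay":0,"az":0,"hand":38},{"dx":0,"dy":0,"dz":0,"ax":0,"ay":0,"az":0,"hand":46},{"dx":0,"dy":0,"dz":0,"ax":0,"ay":0,"az":0,"hand":54},{"dx":0,"dy":0,"dz":0,"ax":0,"ay":0,"az":0,"hand":54},{"dx":0,"dy":0,"dz":-0.03,"ax":0,"ay":0,"az":0,"hand":54},{"dx":0,"dy":0,"dz":-0.08,"ax":0,"ay":0,"az":0,"hand":54},{"dx":0,"dy":0,"dz":-0.2,"ax":0,"ay":0,"az":0,"hand":54},{"dx":0,"dy":0,"dz":-0.4,"ax":0,"ay":0,"az":0,"hand":54},{"dx":0,"dy":0,"dz":-0.6,"ax":0,"ay":0,"az":0,"hand":54},{"dx":0,"dy":0,"dz":-0.6,"ax":0,"ay":0,"az":0,"hand":54}]'

```text
time: 8.9
tool_pos: [0.6179, 0.032, 0.2138]
eef_rot: [-3.003, 0.176, 0.792]
ft_force: [-0.2, -0.4, -1.2]
opening: 0.634
finger_force: 0.0
```

Run:
```python
from h import *
s=np.load("slot.npz"); o,X,Y,Z=s["o"],s["X"],s["Y"],s["Z"]; T=o+.024*Z
im=arm.camera("side"); m=arm.camera_model("side")
print("pred top-face ends",proj(m,[T+.07*X,T-.07*X,T]).round(1).tolist())
cv2.imwrite("pics/c5.png",cv2.resize(im[130:230,260:380],None,fx=5,fy=5,interpolation=cv2.INTER_CUBIC)[:,:,::-1])
```

```text
pred top-face ends [[299.3, 175.5], [336.0, 191.8], [317.9, 183.7]]
```

View pics/c5.png

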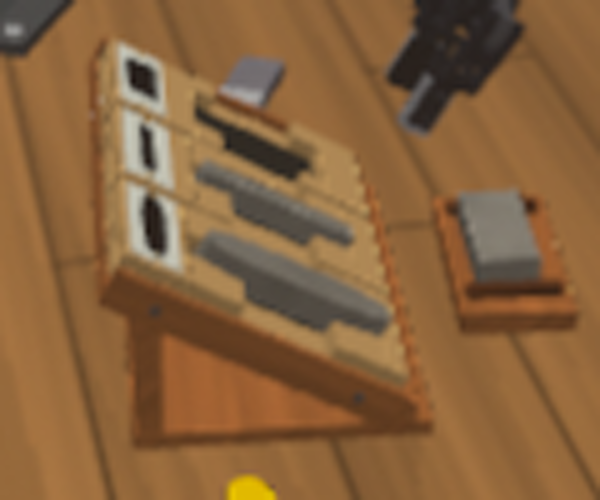

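The side crop shows the grey stone in the boat recess, parallel with its neighbours, ends at about px (300,178) and (338,194) and low between the walls. The gripper is clear and the bystanders are undisturbed. I'll move aside for one numeric check from the top.

Call:
step_arm --plan '[{"dx":-0.1,"dy":0.25,"dz":-0.1,"ax":0,"ay":0,"az":0,"hand":54},{"dx":-0.2,"dy":0.5,"dz":-0.1,"ax":0,"ay":0,"az":0,"hand":54},{"dx":-0.2,"dy":0.75,"dz":-0.1,"ax":0,"ay":0,"az":0,"hand":54},{"dx":-0.2,"dy":1,"dz":-0.1,"ax":0,"ay":0,"az":0,"hand":54},{"dx":-0.2,"dy":1,"dz":-0.1,"ax":0,"ay":0,"az":0,"hand":54},{"dx":-0.2,"dy":1,"dz":-0.1,"ax":0,"ay":0,"az":0,"hand":54}]'

```text
time: 9.7
tool_pos: [0.5553, -0.2127, 0.2546]
eef_rot: [-2.997, 0.177, 0.809]
ft_force: [0.3, -0.1, -0.7]
opening: 0.634
finger_force: 0.0
```

Run:
```python
from h import *
s=np.load("slot.npz"); o,X,Y,Z=s["o"],s["X"],s["Y"],s["Z"]
im=arm.camera("top"); m=arm.camera_model("top"); print(arm.get_obs()["tool_pos"])
hsv=cv2.cvtColor(im,cv2.COLOR_RGB2HSV); k=(hsv[...,1]<60)&(hsv[...,2]>85)
k[:186]=0;k[231:]=0;k[:,:294]=0;k[:,320:]=0
ys,xs=np.nonzero(k); e,d=ray(m,np.c_[xs,ys]); t=((o+.024*Z-e)@Z)/(d@Z); P=e+d*t[:,None]-o
q=np.c_[P@X,P@Y]*1e3; mid=(q.max(0)+q.min(0))/2
print(len(xs),"mean",q.mean(0),"mid",mid,"ext",np.ptp(q,axis=0),"rows",ys.min(),ys.max())
c=q-q.mean(0); v=np.linalg.svd(c,full_matrices=False)[2][0]; print("angle",v)
c=cv2.resize(im[165:255,200:340],None,fx=5.6,fy=5.6,interpolation=cv2.INTER_CUBIC)[:,:,::-1]; cv2.imwrite("pics/c6.png",c)
```

```text
[ 0.55564368 -0.21152492  0.25486236]
385 mean [ 3.18925251 -0.5067624 ] mid [ 8.40374583 -2.89644251] ext [165.16218331  37.21763874] rows 187 230
angle [ 0.99997558 -0.00698818]
```

View pics/c6.png

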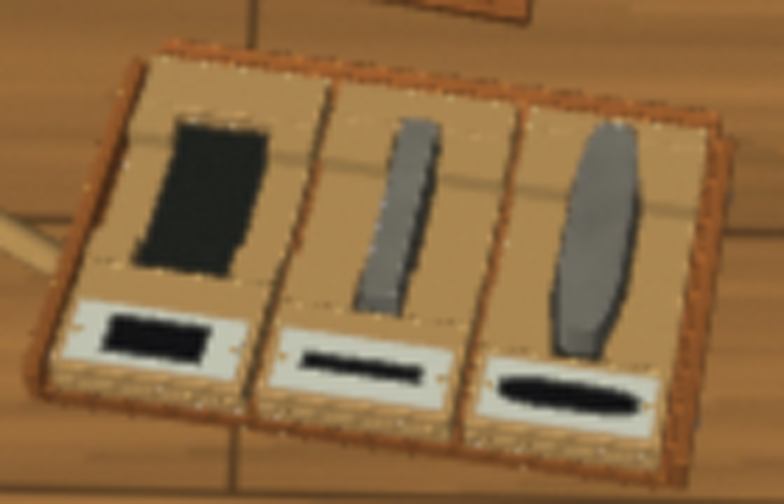

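The top crop shows the stone filling the boat recess, px (294–320, 187–228), in line to 0.01 rad and centred across to about 1 mm. The other stones are unmoved, so I'm handing in.

```bash
python3 -c "
from rig import arm
print(arm.sign_off())"
```

```text
the job is handed in; nothing more can be done
None
```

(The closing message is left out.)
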